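# Tare the parts dish on the bench scale

### The job

We are counting screws by weight. Pick up the shallow dish of screws, keeping it level so that nothing spills, set it down gently in the middle of the round pan of the bench scale and let go. Then turn the tare knob, which turns the graduated dial card, until the pointer reads zero with the dish on the pan.

Things in the scene. Friction and masses are not known exactly. Their poses are not given: they have to be found in the camera images.
- parts_dish: shallow moulded dish, open on top, screws lying in it; loose, about 60 g (varies); 70 mm along its x, 95 mm along its y, 18 mm high with nearly upright walls, outside corners rounded; origin at the centre of its underside, z up. Starts flat on the bench, left or right of the scale. Grip it across its 70 mm width (x)
- pot_grit: round pot with a press lid, 66 mm across, 33 mm high, a bystander on the other side of the scale; origin at the centre of its underside
- scale: mechanical bench scale, fixed; painted housing, front at its -x. Front console x -0.135 to 0.010, y -0.125 to 0.110, flat top z 0.046; rear housing 150 mm wide to x 0.120, 2 mm lower; pan at (0.070, 0); round dial head at (-0.060, 0.030), 131 mm across, rim z 0.057 (front) to 0.084 (back); tare knob on the console at (-0.060, -0.090). Origin: centre of the underside, on the bench, z up
- pan_centre (a point): centre of the upper face of the scale's flat round steel pan, 130 mm across, no rim; 100 mm above the bench when empty. The pan sinks on a spring about 1 mm for 25 g (stop at 13.5 mm) and turns the pointer clockwise 1 degree per gram
- dial_centre (a point): centre of the dial head, on the common axis of pointer and graduated card, under a fixed clear cover; z is the dial's normal (leaning 12 degrees to the front), x points to 12 o'clock (away from the front), y to the left. The card is graduated clockwise 0 to 300 g over 300 degrees: small division 5 g = 5 degrees, longer line each 10 g, longest each 50 g
- zero_mark (a point): zero of the graduated card: the boldest line, at the clockwise end of the empty gap in the scale, 52 mm from dial_centre. It turns with the card when the tare knob is turned; the reading is the angle from it clockwise to the pointer
- pointer_tip (a point): tip of the black pointer, 52 mm from dial_centre; it is turned by the load on the pan alone. The short broad end is its tail. Reading zero, the tip lies on the point zero_mark
- knob_grip (a point): point on the tare knob's vertical axis at half its height, 14 mm below its top and 18 mm above the console; the knob is a black fluted cylinder 44 mm across and 28 mm tall on a 4 mm high collar 58 mm across, with a white line on top
- tare_knob (a joint): angle of the tare knob in rad, growing clockwise seen from above, stops at -0.8 and 3.8; it stays where it is left (light friction). The dial card turns with it in the same sense, 0.75 times as far; the pointer does not: turning clockwise lowers the reading

How it is judged:
By the outcome, as a careful person would: the job done as asked, in the order asked, and still so for the second after the job is handed in, with the robot touching nothing.
It also fails if it takes over 67 s, if anything falls off the work surface, if the arm or the gripper's body presses on something with over 40 N, if the wrist force passes 120 N, or if a joint passes its speed limit or range.

### The arm

A 6-joint arm with a two-finger parallel gripper is mounted at the origin on a cart in front of the work surface, level with it; the furniture and walls round the work are solid. World frame = base frame: x ahead of the robot, y to its left, z up, the work surface at z = 0. Lengths are in m, angles in rad, forces in N, time in s.
With the tool pointing down it reaches from about 0.375 to 0.975 m from the base axis. Payload 3.8 kg.
Tool frame: the origin (TCP) lies at the very end of the fingers, on their centre line; the grasp point (between the pads) lies 19 mm behind it; z points along the fingers, y is the line along which they close (so a half turn about z gives the same grasp; the last joint's range is limited). The gripper opens to 85 mm and grips with 20 to 120 N. Pads are 22 mm wide; open, the fingers measure 114 mm over their backs; the gripper's body (76 mm by 85 mm) begins 54 mm behind the grasp point. The pads swing forward as they close: fully open they stand 13 mm farther back than shut.
Start: joints at [-1.218, 0.264, 1.604, -0, 1.274, -0.037], TCP at [0.256, -0.624, 0.231] pointing down, gripper open.
Joint ranges: [-2.63, 2.63], [-0.94, 2.18], [0.31, 2.57], [-1.31, 4.45], [0, 2.66], [-2.55, 2.55]. Speed limits (rad/s): [2.57, 2.57, 3.14, 3.14, 3.14, 3.14].

### API

Orientations are given as a rotation vector (axis times angle).
In Python, from workcell import bot, vision gives the robot as it stands. The module is installed in compiled form; this text tells all that it offers.
- The arm moves only by the tool play_rows, never from a script. Its argument "moves" is a list that holds one entry, the list of rows, each a list of 7 numbers: the turn, a rotation vector about the tool's x, y, z as a fraction of full scale, then the shift along the tool's x, y, z as a fraction of full scale, then the finger opening in mm, from 0 to 85.4. In form: [[[ax, ay, az, x, y, z, jaw], ...]]. A call has 1 to 5 rows; each row shifts and turns the commanded pose from where the row before left it, along the tool's axes as they then stand; what a row does not reach is not made up. Full scale, the value 1, is 0.1 m for a shift and 0.5 rad for a turn. A row lasts 1/12 s, in which the tool goes at most 41.7 mm and 7.16 degrees, less where a joint would pass 70% of its speed; a pose out of reach is approached as far as the arm can. A call with a number of a shift or a turn outside -1 to 1 is refused whole. A call with a gripper value outside its range is refused whole. The fingers move at their own pace and stop on an object; "newtons" is the grip in N (left out, the last holds). Time passes only in rows, so rows that do not move let the fingers close. It gives the time, the measured TCP pose, the force, the opening and the grip force at its end, in the units of the state.
- bot.read_state(): the state, without advancing time (a new reading comes with each control period).
- vision.read_camera(name): name is "scene" or "top"; returns a dict with "image" (400x640x3 uint8, red, green, blue), "depth" (400x640 float32, m along the optical axis (not along the pixel's ray), 0 where there is no reading), "K" (3x3 intrinsics, pixels), "R" (3x3) and "t" (3): a world point X has camera coordinates R X + t. Camera axes: x right, y down, z forward; pixel columns grow to the right and rows downward; lengths in m; the calibration is good to about 2 mm. A picture is of the moment at which its call begins.
- bot.finish_job(): hands the job in; it is judged then, once.
The state is a dict: "time": time; "q": joint angles; "joint_vel": joint speeds; "joint_torque": joint torques, N m; "tool_pos": TCP position; "tcp_rot": TCP orientation; "wrist_force": force on the tool from outside, world axes, zero at the start; "torque": the same for the moment, N m; "width": opening from 0.0 (shut) to 1.0 (fully open); "grip_force": force on a finger pad.
Only numpy, scipy, OpenCV 4.12 (cv2) and the standard library are available. Lean on these libraries where they do the work, as an engineer would, in place of code of your own. Each camera call takes 0.05 s, during which the arm holds its last target. There are 200 camera calls.

## Working session

There is one attempt and no reset: what is moved stays moved. The work goes in short steps, Python scripts to look and compute and a tool call to move; the robot and the scene stay as the last step left them, time stands still between calls to the robot, and variables do not carry over. Pictures are saved under pics/ and viewed, at most 10 in all, crops included, and the job is handed in when it is done.

Besides the shell and the picture viewer there is one more tool, called after "Request:" as name([rows], argument=value, ...), one row to a line, values as JSON. play_rows: Moves the arm, as the interface text tells. Its arguments: {"type":"object","properties":{"moves":{"type":"array","items":{"type":"array","items":{"type":"array","items":{"type":"number"}}}},"newtons":{"type":"number"}},"required":["moves"]}

```bash
mkdir -p pics; cat > h.py <<'E'
import numpy as np, cv2
from workcell import bot, vision
def snap(n,f=None):
    c=vision.read_camera(n)
    if f: cv2.imwrite('pics/'+f,c['image'][:,:,::-1])
    return c
def ray(c,u,v):
    d=c['R'].T@np.linalg.inv(c['K'])@np.array([u,v,1.]); o=-c['R'].T@c['t']; return o,d
def onz(c,u,v,z):
    o,d=ray(c,u,v); return o+d*(z-o[2])/d[2]
def dep(c,u,v):
    o,d=ray(c,u,v); return o+d*c['depth'][int(v),int(u)]
def proj(c,X):
    p=c['K']@(c['R']@np.array(X)+c['t']); return p[:2]/p[2]
E
python3 - <<'E'
from h import *
np.set_printoptions(precision=4,suppress=True)
for n in('scene','top'):
    c=snap(n,n+'0.png'); print(n,c['K'],-c['R'].T@c['t'],c['R'])
    np.savez(n+'0.npz',**c)
s=bot.read_state(); print(s)
E
```

```text
scene [[487.1053   0.     317.7326]
 [  0.     487.1053 201.6549]
 [  0.       0.       1.    ]] [-0.1859  0.6471  1.1528] [[-0.6627 -0.7488 -0.0043]
 [-0.5517  0.4922 -0.6733]
 [ 0.5063 -0.4438 -0.7394]]
top [[387.2794   0.     319.7752]
 [  0.     387.2794 205.4226]
 [  0.       0.       1.    ]] [0.4297 0.0447 0.9312] [[-0.0123 -0.9995  0.0287]
 [-0.9932  0.0089 -0.1165]
 [ 0.1162 -0.03   -0.9928]]
{'time': 0.1, 'q': array([-1.2179,  0.2647,  1.6053, -0.    ,  1.2737, -0.0369]), 'joint_vel': array([ 0.0005, -0.0012, -0.0021,  0.0008, -0.0005,  0.0012]), 'joint_torque': array([  0.0009, -51.6706, -36.859 ,  -0.0001,   0.0062,  -0.    ]), 'tool_pos': array([ 0.2562, -0.6237,  0.23  ]), 'tcp_rot': array([-3.0801, -0.608 ,  0.0006]), 'wrist_force': array([ 0.4213, -0.7163, -0.4385]), 'torque': array([-0.0774,  0.0238,  0.0055]), 'grip_force': 0.0, 'width': 1.0019726677212164}
```

View pics/top0.png

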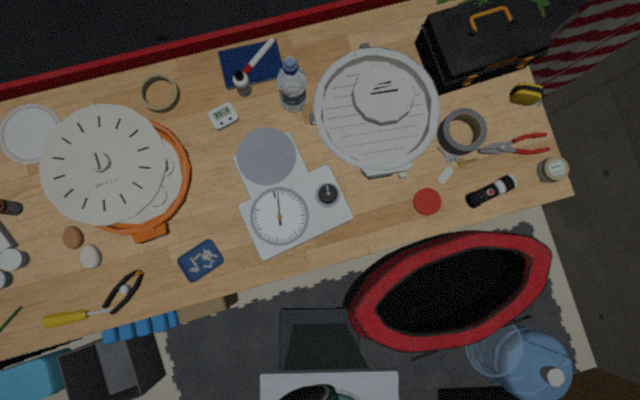

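View pics/scene0.png

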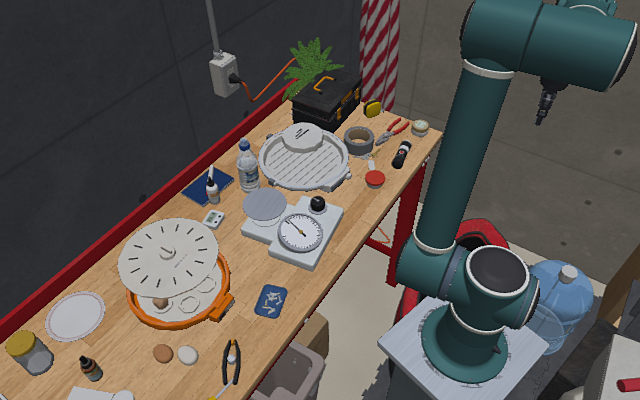

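The top view shows the blue dish at (201,260), pan (267,155), dial (280,216), knob (327,193) and red pot (427,201). The scene view agrees: dish (271,301), pan (265,205), dial (302,232), knob (318,203).

```bash
python3 - <<'E'
from h import *
np.set_printoptions(precision=4,suppress=True)
def comp(m,u,v):
    m=cv2.morphologyEx(m.astype(np.uint8),cv2.MORPH_CLOSE,np.ones((3,3)))
    cs,_=cv2.findContours(m,cv2.RETR_EXTERNAL,cv2.CHAIN_APPROX_NONE)
    return max((c for c in cs if cv2.pointPolygonTest(c,(float(u),float(v)),True)>-6),key=cv2.contourArea)[:,0,:]
P={}
for n,dish,pan,knob in(('top',(201,260),(267,155),(327,193)),('scene',(271,301),(265,205),(318,203))):
    c=dict(np.load(n+'0.npz')); im=c['image']; hsv=cv2.cvtColor(im,cv2.COLOR_RGB2HSV)
    k=comp((hsv[...,0]>95)&(hsv[...,0]<125)&(hsv[...,1]>90),*dish)
    W=np.array([onz(c,u,v,.018)[:2] for u,v in k])
    r=cv2.minAreaRect((W*1000).astype(np.float32)); print(n,'dish rect mm',r, 'depth z',dep(c,*dish)[2])
    b=cv2.boxPoints(r); print('box',b.tolist())
    # pan by depth height near 0.1
    vv,uu=np.mgrid[0:400,0:640]; o=-c['R'].T@c['t']
    X=o+(np.stack([uu,vv,np.ones_like(uu)],-1)@np.linalg.inv(c['K']).T@c['R'])*c['depth'][...,None]
    m=(np.abs(X[...,2]-.1)<.012)&(np.hypot(uu-pan[0],vv-pan[1])<45)
    print('pan z',np.median(X[...,2][m]),m.sum())
    k=comp(m,*pan); W=np.array([onz(c,u,v,.1)[:2] for u,v in k]);
    print('pan circ',cv2.minEnclosingCircle((W*1000).astype(np.float32)),cv2.fitEllipse((W*1000).astype(np.float32)))
    m=(hsv[...,2]<70)&(np.hypot(uu-knob[0],vv-knob[1])<18); k=comp(m,*knob)
    W=np.array([onz(c,u,v,.078)[:2] for u,v in k]); print('knob',cv2.minEnclosingCircle((W*1000).astype(np.float32)),cv2.boundingRect(k),'z',X[knob[1],knob[0],2])
    m=(np.abs(X[...,2]-.078)<.006)&(np.hypot(uu-knob[0],vv-knob[1])<18); print('knobtop',np.median(X[m],0),X[m].min(0),X[m].max(0))
    # console top plane region
    m=(np.abs(X[...,2]-.046)<.004)&(np.hypot(uu-pan[0],vv-pan[1]-45)<110)&(hsv[...,1]<60)&(hsv[...,2]>120)
    r=cv2.minAreaRect((X[m][:,:2]*1000).astype(np.float32)); print('console',r,m.sum())
    # crop
    if n=='top': s=im[110:265,225:365]
    else: s=im[180:280,235:350]
    cv2.imwrite(f'pics/crop_{n}.png',cv2.resize(s[:,:,::-1],None,fx=3.8 if n=='top' else 5,fy=3.8 if n=='top' else 5,interpolation=cv2.INTER_CUBIC))
    if n=='top': # obstacle heights around
        m=(X[...,2]>.09)&(X[...,0]>.3)&(X[...,0]<.9)
        for a,bb in(((100,160),'lid'),((375,110),'pot'),((290,85),'bottle'),((427,201),'grit')): print(bb,X[a[1],a[0]])
        hm=np.where(c['depth']>0,X[...,2],0)
        for q in ((60,190),(185,165),(437,110),(315,110),(375,155),(305,100)): print(q,X[q[1],q[0]])
E
```

```text
top dish rect mm ((411.7775573730469, 295.9855651855469), (64.5421371459961, 90.05180358886719), 33.14703369140625) depth z 0.0001583187942603148
box [[360.1382751464844, 316.0389404296875], [409.3776550292969, 240.6412353515625], [463.4168395996094, 275.93218994140625], [414.1774597167969, 351.32989501953125]]
pan z 0.09975571093724867 2683
pan circ ((637.8302001953125, 136.9340362548828), 64.72338104248047) ((637.906005859375, 136.763427734375), (127.1780014038086, 127.19425964355469), 138.6002655029297)
knob ((555.8169555664062, 1.4940617084503174), 21.29608726501465) (319, 185, 18, 19) z 0.08074781914953466
knobtop [0.5572 0.0013 0.0777] [ 0.5355 -0.0198  0.0722] [0.5781 0.0225 0.0825]
console ((626.6729736328125, 74.28572082519531), (333.9538269042969, 322.09796142578125), 24.874359130859375) 3929
lid [0.6097 0.4473 0.1837]
pot [ 0.7284 -0.1006  0.1327]
bottle [0.7787 0.0808 0.1457]
grit [ 0.5429 -0.2352  0.0338]
(60, 190) [0.5544 0.5314 0.1652]
(185, 165) [0.6287 0.3261 0.0516]
(437, 110) [ 0.7603 -0.2651  0.0467]
(315, 110) [0.7612 0.0265 0.0456]
(375, 155) [ 0.6573 -0.1175  0
[... 156 characters left out ...]
 depth z 0.0032126838643378175
box [[354.1181335449219, 315.4436340332031], [405.3824768066406, 238.0150909423828], [461.6886901855469, 275.2946472167969], [410.4243469238281, 352.72320556640625]]
pan z 0.09897494403970475 1261
pan circ ((635.586669921875, 136.3728790283203), 65.46283721923828) ((635.298583984375, 136.20985412597656), (126.53166961669922, 128.07760620117188), 44.21860122680664)
knob ((545.4720458984375, 7.183845043182373), 30.381879806518555) (311, 196, 14, 16) z 0.07497144488490926
knobtop [0.5529 0.0017 0.0769] [ 0.5208 -0.0225  0.072 ] [0.5797 0.0621 0.0835]
console ((664.1766357421875, 47.232330322265625), (421.66290283203125, 384.6688537597656), 18.363523483276367) 1901
```

View pics/crop_top.png

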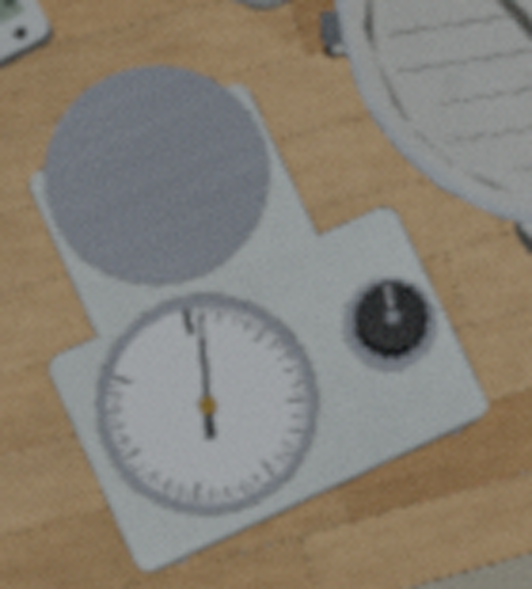

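The crop confirms that the pointer sits a few grams clockwise of the zero mark, and the knob's white line is at (390,295). Geometry checks: pan to knob measures 158 mm against 158 mm expected, giving a scale yaw of about 24°. The dish is at about (0.410, 0.296), its x axis yawed about 33°. Next I plan the transit.

```bash
cat >> h.py <<'E'
from scipy.spatial.transform import Rotation as Ro
def plan(P,yaw,n):
    """n equal rows (shift in tool axes, then turn about tool z) to P with tool y along yaw (deg)"""
    s=bot.read_state(); R=Ro.from_rotvec(s['tcp_rot']).as_matrix(); p=s['tool_pos']
    y0=np.arctan2(R[1,1],R[0,1]); d=(np.radians(yaw)-y0+np.pi/2)%np.pi-np.pi/2 if n<0 else np.radians(yaw)-y0
    n=abs(n); a=-d/n; S=sum(Ro.from_rotvec([0,0,a*k]).as_matrix() for k in range(n))
    sh=np.linalg.solve(S,R.T@(np.array(P)-p))
    print('t',round(s['time'],2),'pos',p.round(4),'yaw',np.degrees(y0).round(2),'tiltz',R[:,2].round(4),'F',s['wrist_force'].round(2),'w',round(s['width'],3),'grip',s['grip_force'],'q',s['q'].round(2))
    print('row: az',round(a/.5,4),'shift',(sh/.1).round(4),'speed mm',np.linalg.norm(sh)*1000)
E
python3 -c "
from h import *
plan([.410,.2957,.2],33.3,30)"
```

```text
t 0.1 pos [ 0.2562 -0.6237  0.23  ] yaw -67.67 tiltz [-8.0e-04  1.9e-03 -1.0e+00] F [ 0.42 -0.72 -0.44] w 1.002 grip 0.0 q [-1.22  0.26  1.61 -0.    1.27 -0.04]
row: az -0.1175 shift [ 0.3501 -0.0578  0.0106] speed mm 35.49901060129097
```

Request:
play_rows([
  [[0,0,-0.1175,0.35,-0.058,0.01,85],[0,0,-0.1175,0.35,-0.058,0.01,85],[0,0,-0.1175,0.35,-0.058,0.01,85],[0,0,-0.1175,0.35,-0.058,0.01,85],[0,0,-0.1175,0.35,-0.058,0.01,85]],
])

```text
time: 0.52
tool_pos: [0.3958, -0.5132, 0.2255]
tcp_rot: [-2.958, -1.056, 0.0]
wrist_force: [0.0, -1.0, 0.4]
width: 0.996
grip_force: 0.0
```

Request:
play_rows([
  [[0,0,-0.1175,0.35,-0.058,0.01,85],[0,0,-0.1175,0.35,-0.058,0.01,85],[0,0,-0.1175,0.35,-0.058,0.01,85],[0,0,-0.1175,0.35,-0.058,0.01,85],[0,0,-0.1175,0.35,-0.058,0.01,85]],
])

```text
time: 0.93
tool_pos: [0.4962, -0.3674, 0.2206]
tcp_rot: [-2.771, -1.479, 0.0]
wrist_force: [1.2, -0.9, 0.1]
width: 0.994
grip_force: 0.0
```

Parallel calls run in order, and the arc follows the plan.

Request:
play_rows([
  [[0,0,-0.1175,0.35,-0.058,0.01,85],[0,0,-0.1175,0.35,-0.058,0.01,85],[0,0,-0.1175,0.35,-0.058,0.01,85],[0,0,-0.1175,0.35,-0.058,0.01,85],[0,0,-0.1175,0.35,-0.058,0.01,85]],
])

```text
time: 1.35
tool_pos: [0.5499, -0.199, 0.2157]
tcp_rot: [-2.525, -1.868, 0.0]
wrist_force: [-0.3, 0.2, -0.1]
width: 0.999
grip_force: 0.0
```

Request:
play_rows([
  [[0,0,-0.1175,0.35,-0.058,0.01,85],[0,0,-0.1175,0.35,-0.058,0.01,85],[0,0,-0.1175,0.35,-0.058,0.01,85],[0,0,-0.1175,0.35,-0.058,0.01,85],[0,0,-0.1175,0.35,-0.058,0.01,85]],
])

```text
time: 1.77
tool_pos: [0.5526, -0.0223, 0.2108]
tcp_rot: [-2.225, -2.218, 0.0]
wrist_force: [-0.1, -1.0, 0.2]
width: 0.995
grip_force: 0.0
```

Request:
play_rows([
  [[0,0,-0.1175,0.35,-0.058,0.01,85],[0,0,-0.1175,0.35,-0.058,0.01,85],[0,0,-0.1175,0.35,-0.058,0.01,85],[0,0,-0.1175,0.35,-0.058,0.01,85],[0,0,-0.1175,0.35,-0.058,0.01,85]],
])

```text
time: 2.18
tool_pos: [0.5039, 0.1476, 0.2058]
tcp_rot: [-1.876, -2.519, 0.0]
wrist_force: [0.1, 0.1, -0.2]
width: 0.996
grip_force: 0.0
```

Request:
play_rows([
  [[0,0,-0.1175,0.35,-0.058,0.01,85],[0,0,-0.1175,0.35,-0.058,0.01,85],[0,0,-0.1175,0.35,-0.058,0.01,85],[0,0,-0.1175,0.35,-0.058,0.01,85],[0,0,-0.1175,0.35,-0.058,0.01,85]],
])

```text
time: 2.6
tool_pos: [0.4082, 0.2962, 0.2009]
tcp_rot: [-1.487, -2.767, 0.0]
wrist_force: [0.3, 0.5, -0.9]
width: 0.994
grip_force: 0.0
```

Request:
play_rows([
  [[0,0,0,0,0,0,85],[0,0,0,0,0,0,85]],
])

```text
time: 2.77
tool_pos: [0.408, 0.2959, 0.2008]
tcp_rot: [-1.486, -2.767, 0.001]
wrist_force: [0.5, -0.1, -0.2]
width: 0.998
grip_force: 0.0
```

```bash
python3 -c "
from h import *
plan([.410,.2957,.04],33.3,5)"
```

```text
t 2.77 pos [0.408  0.2959 0.2008] yaw 33.52 tiltz [-7.e-04 -7.e-04 -1.e+00] F [ 0.53 -0.05 -0.2 ] w 0.998 grip 0.0 q [ 0.58 -0.04  2.   -0.    1.18 -0.01]
row: az 0.0015 shift [-0.0025  0.0033  0.3216] speed mm 32.15865578708405
```

Request:
play_rows([
  [[0,0,0.0015,-0.0025,0.0033,0.32,85],[0,0,0.0015,-0.0025,0.0033,0.32,85],[0,0,0.0015,-0.0025,0.0033,0.32,85],[0,0,0.0015,-0.0025,0.0033,0.32,85],[0,0,0.0015,-0.0025,0.0033,0.32,85]],
])

```text
time: 3.18
tool_pos: [0.4125, 0.2935, 0.04]
tcp_rot: [1.499, 2.76, 0.0]
wrist_force: [1.1, 0.1, 0.7]
width: 0.996
grip_force: 0.0
```

```bash
python3 - <<'E'
from h import *
ims=[]
for n,cen in(('top',(201,255)),('scene',(271,295))):
    c=snap(n); u,v=cen; ims.append(cv2.resize(c['image'][v-60:v+60,u-60:u+60,::-1],(400,400),interpolation=cv2.INTER_CUBIC))
cv2.imwrite('pics/pre.png',np.hstack(ims)); plan([.41,.2957,0],33.3,2)
E
```

```text
t 3.28 pos [0.4077 0.2905 0.0358] yaw 32.98 tiltz [-0.01   -0.0069 -0.9999] F [-0.4  -0.41 -0.74] w 0.994 grip 0.0 q [ 0.57  0.16  2.13 -0.    0.86 -0.01]
row: az -0.0057 shift [0.0156 0.0259 0.1784] speed mm 18.099126791341828
```

View pics/pre.png

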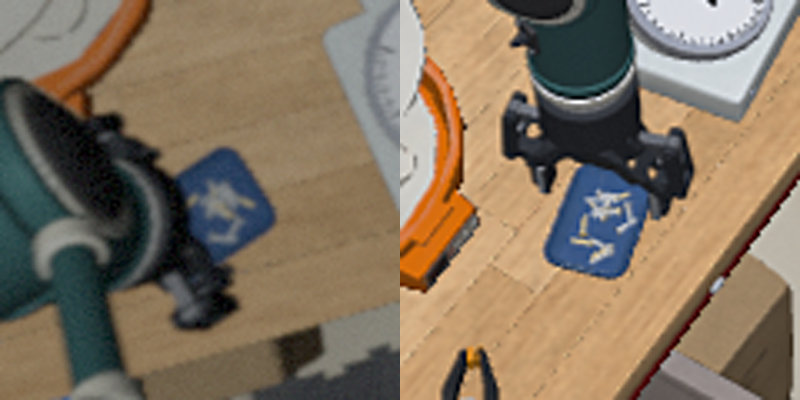

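The fingers straddle the dish across its short side, in the right picture at (545,185) and (660,205), with the dish centre at (600,220). The arm is still settling, so I let it rest and re-read.

Request:
play_rows([
  [[0,0,0,0,0,0,85],[0,0,0,0,0,0,85],[0,0,0,0,0,0,85]],
])

```text
time: 3.53
tool_pos: [0.4138, 0.2957, 0.0439]
tcp_rot: [1.497, 2.76, 0.006]
wrist_force: [-0.2, -0.5, 0.1]
width: 0.993
grip_force: 0.0
```

```bash
python3 - <<'E'
from h import *
plan([.410,.2957,.005],33.3,5)
# where the finger tips appear vs dish: depth points near the gripper in scene camera
c=snap('scene'); vv,uu=np.mgrid[0:400,0:640]; o=-c['R'].T@c['t']
X=o+(np.stack([uu,vv,np.ones_like(uu)],-1)@np.linalg.inv(c['K']).T@c['R'])*c['depth'][...,None]
m=(np.hypot(X[...,0]-.41,X[...,1]-.2957)<.09)&(X[...,2]>.025)&(X[...,2]<.07)
yw=np.radians(33.3); a=(X[m][:,:2]-[.41,.2957])@[np.cos(yw),np.sin(yw)]; b=(X[m][:,:2]-[.41,.2957])@[-np.sin(yw),np.cos(yw)]
for lo in(.025,.035,.045,.055):
    k=(X[m][:,2]>=lo)&(X[m][:,2]<lo+.01)
    if k.any():
        for sg in(-1,1):
            q=k&(a*sg>0); 
            if q.any(): print(lo,sg,q.sum(),a[q].min().round(4),a[q].max().round(4),np.median(b[q]).round(4))
E
```

```text
t 3.53 pos [0.4138 0.2957 0.0439] yaw 33.06 tiltz [ 0.004   0.0025 -1.    ] F [-0.22 -0.5   0.1 ] w 0.993 grip 0.0 q [ 0.57  0.15  2.13 -0.    0.86 -0.01]
row: az -0.0017 shift [ 0.0042 -0.0068  0.0777] speed mm 7.812286474199287
0.045 -1 1 -0.0466 -0.0466 0.0004
0.055 -1 7 -0.0507 -0.0416 0.0062
0.055 1 9 0.0438 0.0493 -0.0015
```

Request:
play_rows([
  [[0,0,0,0,0,0.06,85],[0,0,0,0,0,0.08,85],[0,0,0,0,0,0.08,85],[0,0,0,0,0,0.06,85],[0,0,0,0,0,0.04,85]],
])

```text
time: 4.0
tool_pos: [0.4106, 0.2943, 0.0078]
tcp_rot: [-1.496, -2.761, 0.003]
wrist_force: [-0.3, -0.6, -0.1]
width: 0.993
grip_force: 0.0
```

Request:
play_rows([
  [[0,0,0,0,0,0.03,85],[0,0,0,0,0,0.03,85],[0,0,0,0,0,0.03,85],[0,0,0,0,0,0,85],[0,0,0,0,0,0,85]],
])

```text
time: 4.42
tool_pos: [0.4115, 0.2948, 0.0001]
tcp_rot: [-1.496, -2.762, 0.0]
wrist_force: [0.2, 0.1, 0.0]
width: 0.993
grip_force: 0.0
```

```bash
python3 -c "
from h import *
plan([.410,.2957,-.003],33.3,5)"
```

```text
t 4.42 pos [4.115e-01 2.948e-01 1.000e-04] yaw 33.1 tiltz [-3.e-04 -2.e-04 -1.e+00] F [0.19 0.06 0.04] w 0.993 grip 0.0 q [ 0.57  0.21  2.15  0.    0.78 -0.01]
row: az -0.0014 shift [ 0.0032 -0.0015  0.0063] speed mm 0.7213937023115345
```

Request:
play_rows([
  [[0,0,0,0,0,0.015,85],[0,0,0,0,0,0.015,85],[0,0,0,0,0,0,80],[0,0,0,0,0,0,76],[0,0,0,0,0,0,73]],
], newtons=25)

```text
time: 4.83
tool_pos: [0.4116, 0.2948, -0.0026]
tcp_rot: [1.497, 2.762, 0.0]
wrist_force: [-1.0, -0.1, -0.7]
width: 0.852
grip_force: 0.0
```

Request:
play_rows([
  [[0,0,0,0,0,0,70],[0,0,0,0,0,0,67],[0,0,0,0,0,0,64],[0,0,0,0,0,0,60],[0,0,0,0,0,0,60]],
])

```text
time: 5.25
tool_pos: [0.4117, 0.2949, -0.0022]
tcp_rot: [1.496, 2.762, 0.0]
wrist_force: [-1.6, -0.8, 4.6]
width: 0.816
grip_force: 27.9
```

Request:
play_rows([
  [[0,0,0,0,0,0,60],[0,0,0,0,0,0,60],[0,0,0,0,0,0,60]],
])

```text
time: 5.5
tool_pos: [0.4116, 0.2949, -0.0023]
tcp_rot: [1.496, 2.762, 0.0]
wrist_force: [-1.6, -0.1, 4.6]
width: 0.812
grip_force: 27.9
```

Request:
play_rows([
  [[0,0,0,0,0,-0.02,60],[0,0,0,0,0,-0.05,60],[0,0,0,0,0,-0.1,60],[0,0,0,0,0,-0.15,60],[0,0,0,0,0,-0.2,60]],
])

```text
time: 5.92
tool_pos: [0.4104, 0.2941, 0.049]
tcp_rot: [-1.496, -2.761, 0.004]
wrist_force: [0.0, 0.5, -0.6]
width: 0.812
grip_force: 28.7
```

Request:
play_rows([
  [[0,0,0,0,0,-0.2,60],[0,0,0,0,0,-0.2,60],[0,0,0,0,0,-0.2,60],[0,0,0,0,0,-0.15,60],[0,0,0,0,0,-0.1,60]],
])

```text
time: 6.33
tool_pos: [0.4126, 0.2955, 0.1371]
tcp_rot: [1.496, 2.761, 0.005]
wrist_force: [0.8, 0.6, 0.3]
width: 0.813
grip_force: 28.7
```

Request:
play_rows([
  [[0,0,0,0,0,-0.07,60],[0,0,0,0,0,-0.04,60],[0,0,0,0,0,-0.02,60],[0,0,0,0,0,0,60],[0,0,0,0,0,0,60]],
])

```text
time: 6.75
tool_pos: [0.411, 0.2944, 0.1464]
tcp_rot: [-1.496, -2.762, 0.002]
wrist_force: [0.9, -0.5, -0.6]
width: 0.813
grip_force: 28.7
```

```bash
python3 - <<'E'
from h import *
ims=[]; c=snap('scene'); t=snap('top')
s=bot.read_state(); 
for cc in(t,c):
    u,v=proj(cc,s['tool_pos']).astype(int); u=max(u,60); v=max(v,60)
    ims.append(cv2.resize(cc['image'][v-60:v+60,u-60:u+60,::-1],(400,400),interpolation=cv2.INTER_CUBIC))
cv2.imwrite('pics/lift.png',np.hstack(ims))
plan([.637,.1366,.15],33.1,20)
E
```

```text
t 6.85 pos [0.4109 0.2944 0.1462] yaw 33.1 tiltz [-0.0016 -0.001  -1.    ] F [ 0.2   0.26 -1.69] w 0.808 grip 28.66046341136098 q [ 0.57  0.02  2.05  0.    1.08 -0.01]
row: az 0.0 shift [-0.1278  0.0516 -0.002 ] speed mm 13.786149891532247
```

View pics/lift.png

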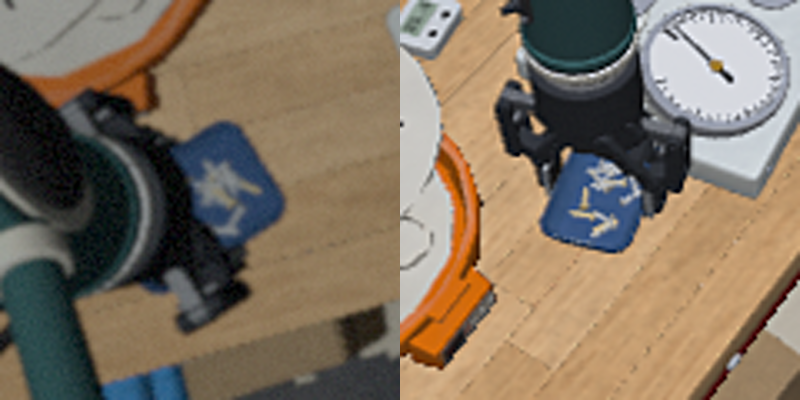

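The dish is lifted and level with the screws inside: dish at (230,185) in the left half and (600,205) in the right.

Request:
play_rows([
  [[0,0,0,-0.028,0.011,0,60],[0,0,0,-0.056,0.022,0,60],[0,0,0,-0.093,0.037,0,60],[0,0,0,-0.13,0.052,0,60],[0,0,0,-0.158,0.064,0,60]],
])

```text
time: 7.27
tool_pos: [0.4534, 0.2653, 0.1472]
tcp_rot: [1.496, 2.763, -0.0]
wrist_force: [0.6, -0.0, -0.4]
width: 0.812
grip_force: 28.7
```

Request:
play_rows([
  [[0,0,0,-0.163,0.066,0,60],[0,0,0,-0.163,0.066,0,60],[0,0,0,-0.163,0.066,0,60],[0,0,0,-0.163,0.066,0,60],[0,0,0,-0.163,0.066,0,60]],
])

```text
time: 7.68
tool_pos: [0.5265, 0.2141, 0.1473]
tcp_rot: [1.497, 2.761, -0.0]
wrist_force: [-0.1, 0.6, -0.8]
width: 0.81
grip_force: 28.7
```

Request:
play_rows([
  [[0,0,0,-0.163,0.066,0,60],[0,0,0,-0.163,0.066,0,60],[0,0,0,-0.163,0.066,0,60],[0,0,0,-0.163,0.066,0,60],[0,0,0,-0.163,0.066,0,60]],
])

```text
time: 8.1
tool_pos: [0.5983, 0.1643, 0.1472]
tcp_rot: [1.497, 2.762, -0.0]
wrist_force: [0.1, 0.6, -1.2]
width: 0.812
grip_force: 28.7
```

Request:
play_rows([
  [[0,0,0,-0.158,0.064,0,60],[0,0,0,-0.13,0.052,0,60],[0,0,0,-0.093,0.037,0,60],[0,0,0,-0.056,0.022,0,60],[0,0,0,-0.028,0.011,0,60]],
])

```text
time: 8.52
tool_pos: [0.6385, 0.1362, 0.1471]
tcp_rot: [-1.497, -2.762, 0.0]
wrist_force: [-0.5, -0.9, -0.5]
width: 0.816
grip_force: 28.7
```

Request:
play_rows([
  [[0,0,0,0,0,0,60],[0,0,0,0,0,0,60],[0,0,0,0,0,0,60],[0,0,0,0,0,0,60]],
])

```text
time: 8.85
tool_pos: [0.6372, 0.1373, 0.1473]
tcp_rot: [-1.495, -2.763, 0.0]
wrist_force: [0.4, 0.5, 0.1]
width: 0.814
grip_force: 28.7
```

```bash
python3 - <<'E'
from h import *
plan([.637,.1366,.098],33.1,10)
s=bot.read_state(); p=s['tool_pos']; zr=p[2]+.0023+.018
for n in('scene','top'):
    c=snap(n); hsv=cv2.cvtColor(c['image'],cv2.COLOR_RGB2HSV)
    m=((hsv[...,0]>95)&(hsv[...,0]<125)&(hsv[...,1]>90)); u,v=proj(c,[p[0],p[1],zr]); vv,uu=np.mgrid[0:400,0:640]
    m&=np.hypot(uu-u,vv-v)<60
    W=np.array([onz(c,a,b,zr)[:2] for b,a in np.argwhere(m)])-p[:2]; yw=np.radians(33.1)
    X=W@[np.cos(yw+np.pi/2),np.sin(yw+np.pi/2)]; Y=W@[np.cos(yw),np.sin(yw)]
    print(n,'rim extents tool-x (+ = left/front)',np.percentile(X,[0.5,99.5]).round(4),'y',np.percentile(Y,[.5,99.5]).round(4),len(X))
E
```

```text
t 8.85 pos [0.6372 0.1373 0.1473] yaw 33.15 tiltz [-3.e-04  1.e-04 -1.e+00] F [0.37 0.54 0.09] w 0.814 grip 28.658591229468584 q [ 0.17  0.28  1.74  0.    1.12 -0.4 ]
row: az 0.0002 shift [-0.0004 -0.0006  0.0493] speed mm 4.934584606774425
scene rim extents tool-x (+ = left/front) [-0.2407  0.0919] y [-0.0521  0.1758] 831
top rim extents tool-x (+ = left/front) [-0.1006  0.058 ] y [-0.1041  0.1194] 492
```

Request:
play_rows([
  [[0,0,0,0,0,0.03,60],[0,0,0,0,0,0.06,60],[0,0,0,0,0,0.08,60],[0,0,0,0,0,0.08,60],[0,0,0,0,0,0.08,60]],
])

```text
time: 9.37
tool_pos: [0.6373, 0.1366, 0.1129]
tcp_rot: [-1.496, -2.761, 0.001]
wrist_force: [0.2, -0.8, 0.3]
width: 0.813
grip_force: 28.7
```

Request:
play_rows([
  [[0,0,0,0,0,0.06,60],[0,0,0,0,0,0.04,60],[0,0,0,0,0,0.03,60],[0,0,0,0,0,0.02,60],[0,0,0,0,0,0.02,60]],
])

```text
time: 9.78
tool_pos: [0.638, 0.1367, 0.0972]
tcp_rot: [1.497, 2.762, 0.0]
wrist_force: [0.3, -0.3, -0.3]
width: 0.814
grip_force: 28.7
```

Request:
play_rows([
  [[0,0,0,0,0,0.01,60],[0,0,0,0,0,0.01,60],[0,0,0,0,0,0,60],[0,0,0,0,0,0,60],[0,0,0,0,0,0,60]],
])

```text
time: 10.2
tool_pos: [0.638, 0.1367, 0.0956]
tcp_rot: [1.496, 2.762, 0.001]
wrist_force: [0.3, -0.7, -0.5]
width: 0.815
grip_force: 28.7
```

```bash
python3 - <<'E'
from h import *
plan([.637,.1366,.098],33.1,10)
c=snap('scene'); t=snap('top'); ims=[cv2.resize(c['image'][150:290,210:350,::-1],(400,400),interpolation=cv2.INTER_CUBIC),cv2.resize(t['image'][110:250,210:350,::-1],(400,400),interpolation=cv2.INTER_CUBIC)]
cv2.imwrite('pics/place.png',np.hstack(ims))
E
```

```text
t 10.2 pos [0.638  0.1367 0.0956] yaw 33.1 tiltz [ 5.e-04  1.e-04 -1.e+00] F [ 0.25 -0.73 -0.53] w 0.815 grip 28.703604452311993 q [ 0.17  0.33  1.78  0.    1.03 -0.4 ]
row: az 0.0 shift [ 0.0004 -0.0009 -0.0024] speed mm 0.25702835830921666
```

View pics/place.png

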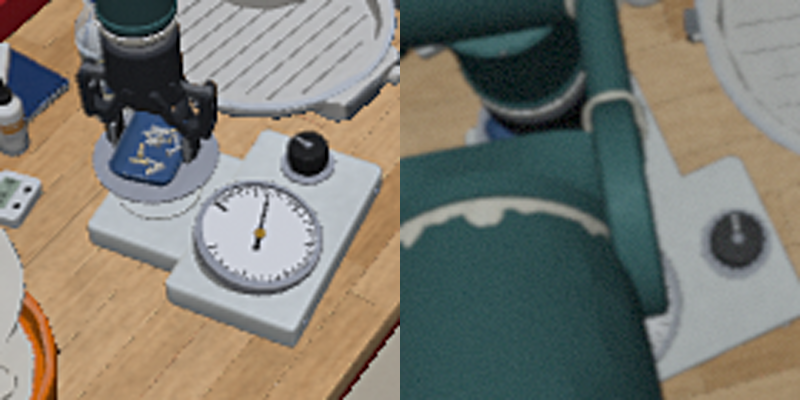

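The dish sits centrally on the pan and the pointer has turned to (265,195), so the pan is loaded. I release.

Request:
play_rows([
  [[0,0,0,0,0,0,71],[0,0,0,0,0,0,74],[0,0,0,0,0,0,78],[0,0,0,0,0,0,82],[0,0,0,0,0,0,85]],
])

```text
time: 10.72
tool_pos: [0.6379, 0.1367, 0.0953]
tcp_rot: [1.497, 2.762, 0.0]
wrist_force: [0.0, 0.6, -0.1]
width: 0.996
grip_force: 0.0
```

Request:
play_rows([
  [[0,0,0,0,0,0,85],[0,0,0,0,0,0,85],[0,0,0,0,0,-0.02,85],[0,0,0,0,0,-0.04,85],[0,0,0,0,0,-0.08,85]],
])

```text
time: 11.13
tool_pos: [0.637, 0.1366, 0.1087]
tcp_rot: [-1.496, -2.761, 0.002]
wrist_force: [-0.1, -0.4, -0.7]
width: 0.998
grip_force: 0.0
```

Request:
play_rows([
  [[0,0,0,0,0,-0.12,85],[0,0,0,0,0,-0.16,85],[0,0,0,0,0,-0.16,85],[0,0,0,0,0,-0.12,85],[0,0,0,0,0,-0.06,85]],
])

```text
time: 11.55
tool_pos: [0.6395, 0.137, 0.175]
tcp_rot: [1.495, 2.759, 0.005]
wrist_force: [-0.3, 0.0, 0.1]
width: 0.993
grip_force: 0.0
```

```bash
python3 - <<'E'
from h import *
plan([.556,.0015,.15],60,-15)
E
```

```text
t 11.55 pos [0.6395 0.137  0.175 ] yaw 33.1 tiltz [ 4.9e-03  8.0e-04 -1.0e+00] F [-0.31  0.05  0.08] w 0.993 grip 0.0 q [ 0.17  0.26  1.71 -0.    1.16 -0.4 ]
row: az -0.0626 shift [-0.0235 -0.1045  0.0163] speed mm 10.83736939482324
```

```bash
cat >> h.py <<'E'
PAN=np.array([.6367,.1366]); KN=np.array([.556,.0015])
v=KN-PAN; YAW=np.arctan2(v[1],v[0])-np.arctan2(-.09,-.13)
Rz=Ro.from_euler('z',YAW).as_matrix(); O=np.append(PAN,0)-Rz@[.07,0,0]
Rd=Rz@Ro.from_euler('y',-12,degrees=True).as_matrix()   # dial axes: x to 12 o'clock, y left
DC=O+Rz@np.array([-.06,.03,.0705])
def dial(n,h=0.,off=(0,0)):
    """face-on dial from camera n by ray casting: 10 px/mm... x right, 12 o'clock up, 5 px/mm, centre 350"""
    c=snap(n); g=(np.arange(700)-350)/5000.; U,V=np.meshgrid(g,g)
    X=DC+Rd@[0,0,h]+(-V+off[0])[...,None]*Rd[:,0]+(-U+off[1])[...,None]*Rd[:,1]
    p=(X@c['R'].T+c['t'])@c['K'].T; m=(p[...,:2]/p[...,2:]).astype(np.float32)
    return cv2.remap(c['image'],m[...,0],m[...,1],cv2.INTER_CUBIC)
E
python3 - <<'E'
from h import *
print(np.degrees(YAW),DC,Rd[:,2])
a=dial('scene'); b=dial('top')
cv2.imwrite('pics/dial1.png',cv2.resize(np.hstack([a,b])[:,:,::-1],(800,400)))
for im in(a,b):
    hsv=cv2.cvtColor(im,cv2.COLOR_RGB2HSV); m=(hsv[...,0]>10)&(hsv[...,0]<35)&(hsv[...,1]>100); m[:250]=0;m[450:]=0;m[:,:250]=0;m[:,450:]=0
    v,u=np.nonzero(m); print('hub',len(u),((u.mean()-350)/5,(v.mean()-350)/5) if len(u) else '')
E
```

```text
24.453483431503322 [0.50594268 0.11009487 0.0705    ] [-0.18926152 -0.08606595  0.9781476 ]
hub 2189 (np.float64(-0.7120146185472777), np.float64(3.0743718592964795))
hub 0
```

View pics/dial1.png

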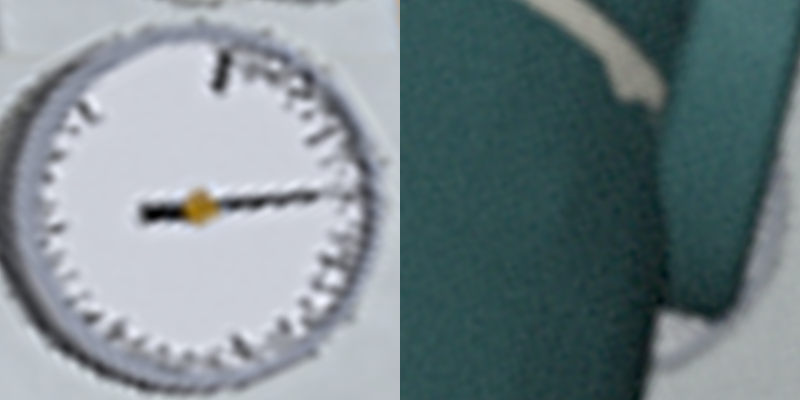

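In the face-on dial, the hub is at (199,207), the zero line is at (222,70), about 9.5° clockwise, and the pointer tip is at (330,193), about 84°. The reading is therefore about 74 g, so the knob needs about 99° clockwise. Now I move above the knob.

```bash
python3 - <<'E'
from h import *
plan([.556,.0015,.165],66,10)
E
```

```text
t 11.65 pos [0.6392 0.137  0.1739] yaw 33.1 tiltz [ 4.1e-03  7.0e-04 -1.0e+00] F [-0.1  -0.54  0.41] w 0.997 grip 0.0 q [ 0.17  0.26  1.72 -0.    1.16 -0.4 ]
row: az -0.1148 shift [-0.0295 -0.1584  0.0084] speed mm 16.138119471456196
```

Request:
play_rows([
  [[0,0,-0.115,-0.03,-0.158,0.008,70],[0,0,-0.115,-0.03,-0.158,0.008,70],[0,0,-0.115,-0.03,-0.158,0.008,70],[0,0,-0.115,-0.03,-0.158,0.008,70],[0,0,-0.115,-0.03,-0.158,0.008,70]],
])

```text
time: 12.07
tool_pos: [0.5853, 0.0744, 0.166]
tcp_rot: [-1.08, -2.948, 0.001]
wrist_force: [0.6, -0.4, 0.4]
width: 0.819
grip_force: 0.0
```

Request:
play_rows([
  [[0,0,-0.115,-0.03,-0.158,0.008,65],[0,0,-0.115,-0.03,-0.158,0.008,65],[0,0,-0.115,-0.03,-0.158,0.008,65],[0,0,-0.115,-0.03,-0.158,0.008,65],[0,0,-0.115,-0.03,-0.158,0.008,65]],
])

```text
time: 12.48
tool_pos: [0.554, 0.0006, 0.1621]
tcp_rot: [-0.647, -3.072, 0.001]
wrist_force: [-0.1, -0.6, 0.5]
width: 0.767
grip_force: 0.0
```

Request:
play_rows([
  [[0,0,0,0,0,0,65],[0,0,0,0,0,0,65],[0,0,0,0,0,0,65],[0,0,0,0,0,0,65]],
])

```text
time: 12.82
tool_pos: [0.5554, 0.0019, 0.163]
tcp_rot: [-0.652, -3.073, -0.0]
wrist_force: [-0.0, -0.4, -0.0]
width: 0.76
grip_force: 0.0
```

```bash
python3 - <<'E'
from h import *
plan([.556,.0015,.055],66,10)
c=snap('scene'); t=snap('top'); ims=[cv2.resize(x['image'][int(v)-60:int(v)+60,int(u)-60:int(u)+60,::-1],(400,400),interpolation=cv2.INTER_CUBIC) for x in(c,t) for u,v in[proj(x,[.556,.0015,.09])]]
cv2.imwrite('pics/knob.png',np.hstack(ims))
E
```

```text
t 12.82 pos [0.5554 0.0019 0.163 ] yaw 66.03 tiltz [-3.e-04  4.e-04 -1.e+00] F [-0.05 -0.41 -0.  ] w 0.76 grip 0.0 q [-0.04  0.09  1.93  0.    1.11 -1.19]
row: az 0.0001 shift [-7.00e-04 -1.00e-04  1.08e-01] speed mm 10.80401344885018
```

View pics/knob.png

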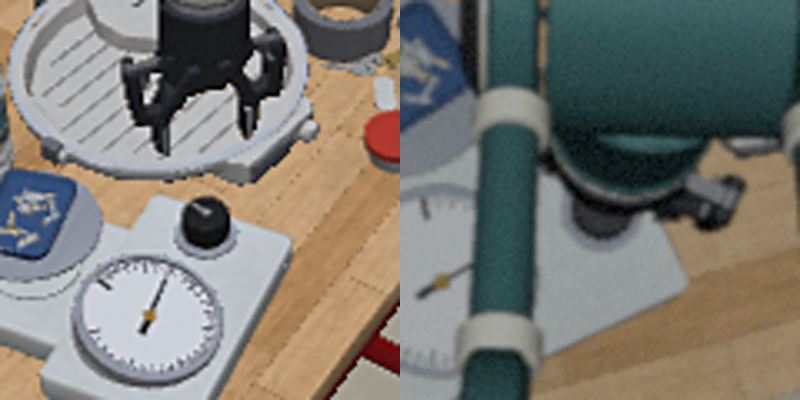

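The dish sits on the pan (left half, 40,215), with the knob at (205,222) below the open fingers at (163,145) and (248,130). I descend and grip.

Request:
play_rows([
  [[0,0,0,0,0,0.04,65],[0,0,0,0,0,0.08,65],[0,0,0,0,0,0.12,65],[0,0,0,0,0,0.15,65],[0,0,0,0,0,0.16,65]],
])

```text
time: 13.33
tool_pos: [0.5552, 0.0013, 0.1069]
tcp_rot: [-0.652, -3.073, -0.0]
wrist_force: [-0.3, 0.3, 0.4]
width: 0.763
grip_force: 0.0
```

Request:
play_rows([
  [[0,0,0,0,0,0.15,65],[0,0,0,0,0,0.12,65],[0,0,0,0,0,0.09,65],[0,0,0,0,0,0.07,65],[0,0,0,0,0,0.05,65]],
])

```text
time: 13.75
tool_pos: [0.5549, 0.0012, 0.0591]
tcp_rot: [-0.652, -3.072, 0.0]
wrist_force: [0.1, 0.3, 0.2]
width: 0.767
grip_force: 0.0
```

Request:
play_rows([
  [[0,0,0,0,0,0.03,65],[0,0,0,0,0,0.02,65],[0,0,0,0,0,0.01,65],[0,0,0,0,0,0,65],[0,0,0,0,0,0,65]],
])

```text
time: 14.17
tool_pos: [0.5558, 0.0012, 0.0549]
tcp_rot: [0.652, 3.072, 0.0]
wrist_force: [-1.1, -0.3, -0.2]
width: 0.761
grip_force: 0.0
```

Request:
play_rows([
  [[0,0,0,0,0,0,58],[0,0,0,0,0,0,52],[0,0,0,0,0,0,46],[0,0,0,0,0,0,42],[0,0,0,0,0,0,36]],
], newtons=25)

```text
time: 14.58
tool_pos: [0.5554, 0.0008, 0.0548]
tcp_rot: [0.651, 3.073, -0.001]
wrist_force: [-2.4, -1.8, 4.0]
width: 0.51
grip_force: 25.4
```

Request:
play_rows([
  [[0,0,0,0,0,0,36],[0,0,0,0,0,0,36],[0,0,0,0,0,0,36]],
])

```text
time: 14.83
tool_pos: [0.5554, 0.0009, 0.0548]
tcp_rot: [0.652, 3.073, -0.001]
wrist_force: [-2.1, -2.5, 5.5]
width: 0.507
grip_force: 25.5
```

```bash
python3 - <<'E'
from h import *
plan([.556,.0015,.054],66,10)
E
```

```text
t 14.83 pos [0.5554 0.0009 0.0548] yaw 66.06 tiltz [ 1.e-04 -5.e-04 -1.e+00] F [-2.12 -2.52  5.46] w 0.507 grip 25.450140237808228 q [-0.04  0.22  2.02 -0.    0.91 -1.2 ]
row: az 0.0002 shift [-0.0003  0.0008  0.0008] speed mm 0.11886665390349774
```

Request:
play_rows([
  [[0,0,0.06,0,0,0,36],[0,0,0.14,0,0,0,36],[0,0,0.22,0,0,0,36],[0,0,0.22,0,0,0,36],[0,0,0.22,0,0,0,36]],
])

```text
time: 15.25
tool_pos: [0.5559, 0.0015, 0.0548]
tcp_rot: [1.3, 2.859, 0.002]
wrist_force: [-0.5, 0.3, 3.8]
width: 0.503
grip_force: 25.4
```

Request:
play_rows([
  [[0,0,0.22,0,0,0,36],[0,0,0.22,0,0,0,36],[0,0,0.22,0,0,0,36],[0,0,0.22,0,0,0,36],[0,0,0.22,0,0,0,36]],
])

```text
time: 15.67
tool_pos: [0.5569, 0.002, 0.0548]
tcp_rot: [2.027, 2.398, 0.005]
wrist_force: [3.0, 2.8, 1.0]
width: 0.507
grip_force: 25.2
```

Request:
play_rows([
  [[0,0,0.22,0,0,0,36],[0,0,0.22,0,0,0,36],[0,0,0.22,0,0,0,36],[0,0,0.22,0,0,0,36],[0,0,0.22,0,0,0,36]],
])

```text
time: 16.08
tool_pos: [0.558, 0.0019, 0.0549]
tcp_rot: [2.602, 1.757, 0.008]
wrist_force: [4.5, 1.8, -2.2]
width: 0.509
grip_force: 25.7
```

Request:
play_rows([
  [[0,0,0.14,0,0,0,36],[0,0,0.08,0,0,0,36],[0,0,0,0,0,0,36],[0,0,0,0,0,0,36]],
])

```text
time: 16.42
tool_pos: [0.5582, 0.0018, 0.0549]
tcp_rot: [2.69, 1.618, 0.009]
wrist_force: [6.5, 2.7, -1.4]
width: 0.504
grip_force: 25.7
```

```bash
python3 - <<'E'
from h import *
plan([.556,.0015,.054],-33,5)
a=dial('scene',off=(-.0031,.0007)); cv2.imwrite('pics/dial2.png',cv2.resize(a[:,:,::-1],(600,600)))
E
```

```text
t 16.42 pos [0.5582 0.0018 0.0549] yaw -27.96 tiltz [ 0.006   0.0011 -1.    ] F [ 6.5   2.74 -1.39] w 0.504 grip 25.696333050727844 q [-0.04  0.22  2.02  0.    0.9   0.44]
row: az 0.0352 shift [-0.0028 -0.0035  0.0018] speed mm 0.4806857195304067
```

View pics/dial2.png

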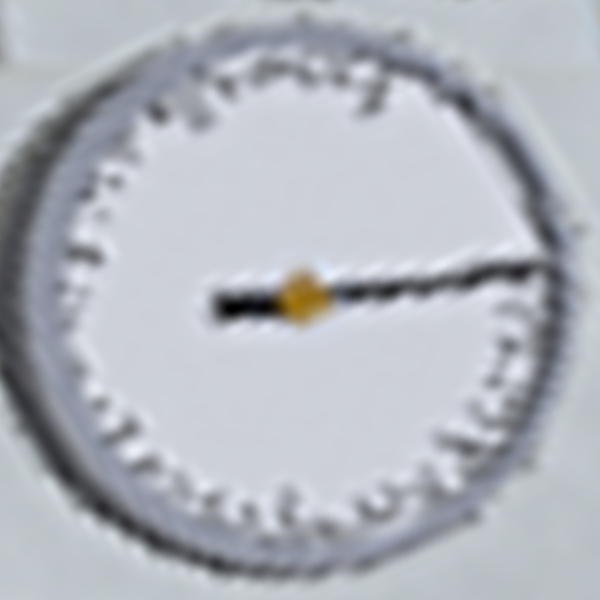

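Now the zero line is close under the pointer, both around (525,268), and the 300 g line at (375,95) puts zero at about 80°. I measure precisely with averaged frames.

```bash
cat >> h.py <<'E'
def hub(im):
    hsv=cv2.cvtColor(im.astype(np.uint8),cv2.COLOR_RGB2HSV); m=(hsv[...,0]>10)&(hsv[...,0]<35)&(hsv[...,1]>100); m[:250]=0;m[450:]=0;m[:,:250]=0;m[:,450:]=0
    v,u=np.nonzero(m); return u.mean(),v.mean()
def read(n,N=8):
    im=np.mean([dial(n).astype(float) for _ in range(N)],0); np.save(f'last_{n}.npy',im)
    u0,v0=hub(im); g=cv2.GaussianBlur(im.mean(2),(0,0),2)
    # pointer: centroid across the pointer at each radius 12..38 mm, straight line through them
    th=np.radians(np.arange(0,360,.25)); pol=lambda r:cv2.remap(g.astype(np.float32),(u0+5*r*np.sin(th)).astype(np.float32)[None],(v0-5*r*np.cos(th)).astype(np.float32)[None],cv2.INTER_LINEAR)[0]
    D=[]
    for r in np.arange(12,38,1.):
        p=pol(r); d=np.median(p)-p; k=np.argmax(np.where(np.degrees(th)<180,d,0) if r<18 else d); w=np.arange(k-40,k+41)%1440; x=np.clip(d[w]-.35*d[k],0,None)
        a=th[k]+np.radians((np.arange(-40,41)*.25*x).sum()/x.sum()); D.append((u0+5*r*np.sin(a),v0-5*r*np.cos(a)))
    D=np.array(D,np.float32); vx,vy,_,_=cv2.fitLine(D,cv2.DIST_HUBER,0,.01,.01).ravel()
    s=np.sign(vx*(D[-1]-D[0])[0]+vy*(D[-1]-D[0])[1]); pa=np.degrees(np.arctan2(s*vx,-s*vy))
    print(n,'hub',round((u0-350)/5,2),round((v0-350)/5,2),'pointer',round(pa,2),'tip dir',np.degrees(np.arctan2(D[-1][0]-u0,v0-D[-1][1])).round(2))
    return g,(u0,v0),th,pol,pa
def ticks(pol,th,pa):
    dg=np.degrees(th)
    for k,rs in((7.2,(38,39,40,41,42)),(36,(42,43,44,45,46,47)),(72,(45,46,47,48,49))):
        z=[]
        for r in rs:
            p=pol(r); d=cv2.blur(p[None],(81,1))[0]-p; m=(abs((dg-pa+180)%360-180)>12)&(((dg-pa+360)%360)<297)
            z.append((d*m*np.exp(1j*k*th)).sum() if k!=7.2 else (np.clip(d,0,None)*m*np.exp(1j*7.2*(th-np.radians(pa)))).sum())
        z=np.array(z); per=360/k
        ph=np.degrees(np.angle(z))/k+(pa if k==7.2 else 0)
        print('k',k,'zero near pointer offset', [((x-pa+per/2)%per-per/2).round(2) for x in ph],'amp',abs(z).round(0).astype(int))
E
python3 - <<'E'
from h import *
g,c,th,pol,pa=read('scene'); ticks(pol,th,pa)
E
```

```text
scene hub -0.73 3.08 pointer 83.59 tip dir 83.33
k 7.2 zero near pointer offset [np.float64(17.37), np.float64(17.56), np.float64(12.8), np.float64(10.04), np.float64(5.24)] amp [32 36 33 43 41]
k 36 zero near pointer offset [np.float64(0.77), np.float64(0.85), np.float64(0.54), np.float64(-0.22), np.float64(-0.77), np.float64(-0.92)] amp [  73  229  343  559 1261 2756]
k 72 zero near pointer offset [np.float64(-0.36), np.float64(-0.09), np.float64(0.11), np.float64(0.22), np.float64(0.09)] amp [ 52 120 203 281 342]
```

Request:
play_rows([
  [[0,0,0.06,0,0,0,36],[0,0,0.055,0,0,0,36],[0,0,0,0,0,0,36],[0,0,0,0,0,0,46],[0,0,0,0,0,0,54]],
])

```text
time: 17.28
tool_pos: [0.5556, 0.0014, 0.0543]
tcp_rot: [-2.737, -1.542, -0.001]
wrist_force: [-0.7, 0.0, 0.8]
width: 0.63
grip_force: 0.0
```

Request:
play_rows([
  [[0,0,0,0,0,0,60],[0,0,0,0,0,0,60],[0,0,0,0,0,-0.06,60],[0,0,0,0,0,-0.12,60],[0,0,0,0,0,-0.18,60]],
])

```text
time: 17.7
tool_pos: [0.5537, 0.0013, 0.0897]
tcp_rot: [-2.735, -1.541, 0.005]
wrist_force: [0.6, 0.7, -0.2]
width: 0.702
grip_force: 0.0
```

Request:
play_rows([
  [[0,0,0,0,0,-0.18,60],[0,0,0,0,0,-0.18,60],[0,0,0,0,0,-0.12,60],[0,0,0,0,0,-0.06,60],[0,0,0,0,0,0,60]],
])

```text
time: 18.12
tool_pos: [0.5568, 0.0011, 0.1468]
tcp_rot: [2.735, 1.541, 0.006]
wrist_force: [0.2, 0.0, 0.4]
width: 0.704
grip_force: 0.0
```

```bash
python3 - <<'E'
from h import *
plan([.45,-.25,.15],-40,10)
E
```

```text
t 18.12 pos [0.5568 0.0011 0.1468] yaw -31.21 tiltz [ 4.2e-03 -2.0e-04 -1.0e+00] F [0.23 0.03 0.36] w 0.704 grip 0.0 q [-0.04  0.11  1.95  0.    1.08  0.5 ]
row: az 0.0307 shift [-0.267   0.0574 -0.0036] speed mm 27.31717974021648
```

Request:
play_rows([
  [[0,0,0.03,-0.267,0.057,-0.004,60],[0,0,0.03,-0.267,0.057,-0.004,60],[0,0,0.03,-0.267,0.057,-0.004,60],[0,0,0.03,-0.267,0.057,-0.004,60],[0,0,0.03,-0.267,0.057,-0.004,60]],
])

```text
time: 18.53
tool_pos: [0.5052, -0.127, 0.145]
tcp_rot: [-2.792, -1.437, 0.003]
wrist_force: [-0.2, -0.5, 0.4]
width: 0.7
grip_force: 0.0
```

Request:
play_rows([
  [[0,0,0.03,-0.267,0.057,-0.004,60],[0,0,0.03,-0.267,0.057,-0.004,60],[0,0,0.03,-0.267,0.057,-0.004,60],[0,0,0.03,-0.267,0.057,-0.004,60],[0,0,0.03,-0.267,0.057,-0.004,60]],
])

```text
time: 18.95
tool_pos: [0.4471, -0.2505, 0.1471]
tcp_rot: [-2.844, -1.331, 0.002]
wrist_force: [0.7, 0.3, -1.0]
width: 0.701
grip_force: 0.0
```

```bash
python3 - <<'E'
from h import *
g,c,th,pol,pa=read('scene',10); ticks(pol,th,pa)
g,c,th,pol,pa=read('top',20); ticks(pol,th,pa)
a=np.load('last_scene.npy');b=np.load('last_top.npy')
cv2.imwrite('pics/dial3.png',cv2.resize(np.hstack([a,b])[:,:,::-1],(800,400)))
E
```

```text
scene hub -0.74 3.07 pointer 83.6 tip dir 83.34
k 7.2 zero near pointer offset [np.float64(17.72), np.float64(14.99), np.float64(11.36), np.float64(6.43), np.float64(5.46)] amp [ 41  50  63  63 182]
k 36 zero near pointer offset [np.float64(-4.59), np.float64(4.29), np.float64(3.09), np.float64(2.5), np.float64(2.3), np.float64(2.13)] amp [ 202  263  542 1379 2908 5000]
k 72 zero near pointer offset [np.float64(2.34), np.float64(2.45), np.float64(2.4), np.float64(2.34), np.float64(2.32)] amp [ 62 108 209 387 594]
top hub 0.85 -0.8 pointer 83.8 tip dir 84.28
k 7.2 zero near pointer offset [np.float64(-18.71), np.float64(-17.24), np.float64(-21.24), np.float64(-24.6), np.float64(21.21)] amp [ 9 11 23 27 12]
k 36 zero near pointer offset [np.float64(-2.04), np.float64(0.31), np.float64(0.98), np.float64(1.14), np.float64(1.15), np.float64(1.16)] amp [  39   75  232  564 1044 1778]
k 72 zero near pointer offset [np.float64(0.74), np.float64(0.92), np.float64(1.29), np.float64(1.4), np.float64(1.36)] amp [ 47  51 109 158 265][ WARN:0@43.805] global loadsave.cpp:1063 imwrite_ Unsupported depth image for selected encoder is fallbacked to CV_8U.
```

View pics/dial3.png

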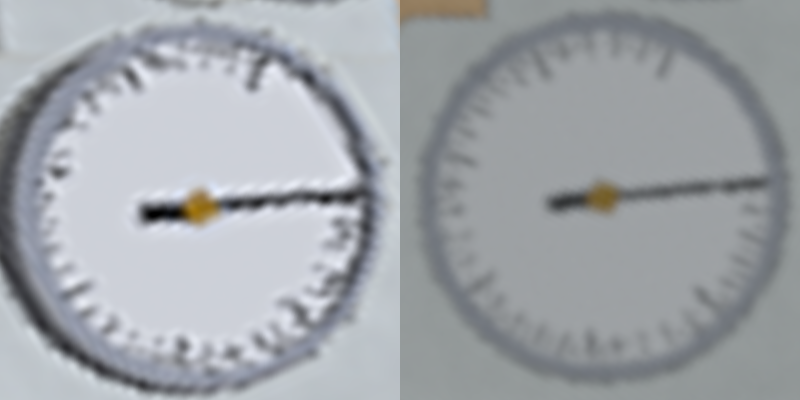

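Both face-on dials show the pointer at about 83.7°, with the zero line hidden at its tip (right half, hub (602,198), 300 g line (665,62), 50 g line (706,297)). Fourier phase puts zero 1–2° past the pointer, so I refine tick by tick with a centre fit.

```bash
cat > tk.py <<'E'
from h import *
def ana(n,pa,z0):
    im=np.load(f'last_{n}.npy'); g=cv2.GaussianBlur(im.mean(2),(0,0),1.5).astype(np.float32); u0,v0=hub(im)
    for it in range(3):
        rows=[]
        for r in np.arange(43,47.1,.5):
            for k in range(10,301,10):
                a=z0+k
                if abs((a-pa+180)%360-180)<9: continue
                aa=np.radians(a+np.arange(-3.5,3.51,.1)); p=cv2.remap(g,(u0+5*r*np.sin(aa)).astype(np.float32)[None],(v0-5*r*np.cos(aa)).astype(np.float32)[None],cv2.INTER_LINEAR)[0]
                d=np.clip(np.percentile(p,70)-p,0,None)
                if d.max()<4: continue
                d=np.clip(d-.3*d.max(),0,None); rows.append((k,(np.arange(-3.5,3.51,.1)*d).sum()/d.sum()+a-k,d.max(),r))
        T=np.array(rows); ang=np.radians(T[:,0]+z0); A=np.c_[np.ones(len(T)),np.cos(ang),np.sin(ang),np.cos(2*ang),np.sin(2*ang)]
        out=[]
        for m in(3,5):
            w=np.ones(len(T))
            for _ in range(5):
                x=np.linalg.lstsq(A[:,:m]*w[:,None],T[:,1]*w,rcond=None)[0]; e=T[:,1]-A[:,:m]@x; w=1/np.sqrt(1+(e/.7)**2)
            out.append((x.round(2),round(np.median(abs(e)),2)))
        x=out[0][0]; z0=x[0]; sc=5*45*np.pi/180; u0+=x[1]*sc; v0+=x[2]*sc   # recentre on the tick ring
    print(n,'n',len(T),'zero-pointer: 3par',round(z0-pa,2),'5par',round(out[1][0][0]-pa,2),out,'centre shift mm',((u0-hub(im)[0])/5).round(2),((v0-hub(im)[1])/5).round(2))
    pr=np.radians(pa); z5=out[1][0]; print('   local zero direction incl. 2nd harmonic minus pointer',round(z5[0]+z5[1]*np.cos(pr)+z5[2]*np.sin(pr)+z5[3]*np.cos(2*pr)+z5[4]*np.sin(2*pr)-pa,2))
E
python3 - <<'E'
from tk import *
ana('scene',83.6,85); ana('top',83.8,85)
E
```

```text
scene n 125 zero-pointer: 3par 1.71 5par 1.7 [(array([ 8.531e+01,  5.000e-02, -6.000e-02]), np.float64(0.54)), (array([ 8.53e+01, -4.00e-02, -2.50e-01, -3.00e-02, -3.80e-01]), np.float64(0.49))] centre shift mm -1.23 0.48
   local zero direction incl. 2nd harmonic minus pointer 1.39
top n 30 zero-pointer: 3par 1.2 5par 1.04 [(array([8.5e+01, 1.0e-02, 3.0e-02]), np.float64(0.19)), (array([ 8.484e+01, -1.700e-01, -1.900e-01,  6.500e-01,  1.000e-02]), np.float64(0.06))] centre shift mm 0.29 -0.35
   local zero direction incl. 2nd harmonic minus pointer 0.2
```

Both views agree: zero is about 1.2–1.5° past the pointer. I regrip and turn the knob back about 1.7°.

```bash
python3 - <<'E'
from h import *
plan([.556,.0015,.147],-31.3,10)
E
```

```text
t 20.45 pos [ 0.4486 -0.2499  0.1483] yaw -39.8 tiltz [-0. -0. -1.] F [-0.21  0.53 -0.08] w 0.705 grip 0.0 q [-0.56  0.03  2.03 -0.    1.08  0.14]
row: az -0.0297 shift [ 0.2667 -0.0608  0.0013] speed mm 27.357822633786792
```

Request:
play_rows([
  [[0,0,-0.03,0.267,-0.061,0.001,60],[0,0,-0.03,0.267,-0.061,0.001,60],[0,0,-0.03,0.267,-0.061,0.001,60],[0,0,-0.03,0.267,-0.061,0.001,60],[0,0,-0.03,0.267,-0.061,0.001,60]],
])

```text
time: 20.87
tool_pos: [0.5075, -0.1249, 0.1479]
tcp_rot: [2.793, 1.438, 0.0]
wrist_force: [0.5, -0.1, 0.3]
width: 0.703
grip_force: 0.0
```

Request:
play_rows([
  [[0,0,-0.03,0.267,-0.061,0.001,60],[0,0,-0.03,0.267,-0.061,0.001,60],[0,0,-0.03,0.267,-0.061,0.001,60],[0,0,-0.03,0.267,-0.061,0.001,60],[0,0,-0.03,0.267,-0.061,0.001,60]],
])

```text
time: 21.28
tool_pos: [0.5563, 0.0032, 0.1473]
tcp_rot: [2.736, 1.543, 0.0]
wrist_force: [0.6, 0.6, 0.7]
width: 0.702
grip_force: 0.0
```

Request:
play_rows([
  [[0,0,0,0,0,0,60],[0,0,0,0,0,0,60],[0,0,0,0,0,0,60],[0,0,0,0,0,0,60],[0,0,0,0,0,0,60]],
])

```text
time: 21.7
tool_pos: [0.5555, 0.0009, 0.1472]
tcp_rot: [2.738, 1.54, -0.001]
wrist_force: [0.3, -0.2, 0.4]
width: 0.701
grip_force: 0.0
```

```bash
python3 - <<'E'
from h import *
plan([.556,.0015,.055],-31.3,10)
E
```

```text
t 21.7 pos [0.5555 0.0009 0.1472] yaw -31.3 tiltz [-3.e-04 -2.e-04 -1.e+00] F [ 0.28 -0.22  0.44] w 0.701 grip 0.0 q [-0.04  0.11  1.95 -0.    1.08  0.5 ]
row: az 0.0 shift [0.0009 0.0001 0.0922] speed mm 9.219584128659495
```

Request:
play_rows([
  [[0,0,0,0,0,0.04,60],[0,0,0,0,0,0.08,60],[0,0,0,0,0,0.12,60],[0,0,0,0,0,0.14,60],[0,0,0,0,0,0.15,60]],
])

```text
time: 22.12
tool_pos: [0.5555, 0.0016, 0.0929]
tcp_rot: [-2.737, -1.541, 0.0]
wrist_force: [0.1, 0.1, -0.7]
width: 0.704
grip_force: 0.0
```

Request:
play_rows([
  [[0,0,0,0,0,0.13,60],[0,0,0,0,0,0.1,60],[0,0,0,0,0,0.07,60],[0,0,0,0,0,0.04,60],[0,0,0,0,0,0.03,60]],
])

```text
time: 22.53
tool_pos: [0.5557, 0.0019, 0.0566]
tcp_rot: [-2.737, -1.542, 0.001]
wrist_force: [-0.7, -0.4, 0.3]
width: 0.7
grip_force: 0.0
```

Request:
play_rows([
  [[0,0,0,0,0,0.02,60],[0,0,0,0,0,0,60],[0,0,0,0,0,0,54],[0,0,0,0,0,0,48],[0,0,0,0,0,0,42]],
], newtons=25)

```text
time: 22.95
tool_pos: [0.558, 0.0012, 0.0568]
tcp_rot: [2.734, 1.541, 0.005]
wrist_force: [3.8, -3.5, -0.8]
width: 0.502
grip_force: 26.5
```

Request:
play_rows([
  [[0,0,0,0,0,0,36],[0,0,0,0,0,0,36],[0,0,0,0,0,0,36],[0,0,-0.03,0,0,0,36],[0,0,-0.028,0,0,0,36]],
])

```text
time: 23.37
tool_pos: [0.5579, 0.0012, 0.0567]
tcp_rot: [2.711, 1.581, 0.005]
wrist_force: [3.1, -4.0, 2.1]
width: 0.503
grip_force: 26.8
```

Request:
play_rows([
  [[0,0,0,0,0,0,36],[0,0,0,0,0,0,36],[0,0,0,0,0,0,36],[0,0,0,0,0,0,46],[0,0,0,0,0,0,54]],
])

```text
time: 23.78
tool_pos: [0.5556, 0.0022, 0.0554]
tcp_rot: [-2.714, -1.58, 0.0]
wrist_force: [-0.3, -0.4, 0.1]
width: 0.626
grip_force: 0.0
```

Request:
play_rows([
  [[0,0,0,0,0,0,60],[0,0,0,0,0,0,60],[0,0,0,0,0,-0.06,60],[0,0,0,0,0,-0.12,60],[0,0,0,0,0,-0.18,60]],
])

```text
time: 24.2
tool_pos: [0.554, 0.0022, 0.0905]
tcp_rot: [-2.712, -1.58, 0.006]
wrist_force: [0.3, -0.6, -0.0]
width: 0.7
grip_force: 0.0
```

Request:
play_rows([
  [[0,0,0,0,0,-0.18,60],[0,0,0,0,0,-0.18,60],[0,0,0,0,0,-0.12,60],[0,0,0,0,0,-0.06,60],[0,0,0,0,0,0,60]],
])

```text
time: 24.62
tool_pos: [0.5572, 0.0019, 0.1477]
tcp_rot: [2.713, 1.58, 0.005]
wrist_force: [-0.5, -0.2, 0.2]
width: 0.706
grip_force: 0.0
```

Request:
play_rows([
  [[0,0,0.03,-0.267,0.057,-0.004,60],[0,0,0.03,-0.267,0.057,-0.004,60],[0,0,0.03,-0.267,0.057,-0.004,60],[0,0,0.03,-0.267,0.057,-0.004,60],[0,0,0.03,-0.267,0.057,-0.004,60]],
])

```text
time: 25.03
tool_pos: [0.5095, -0.1276, 0.146]
tcp_rot: [-2.771, -1.477, 0.002]
wrist_force: [0.4, 0.8, -0.8]
width: 0.699
grip_force: 0.0
```

Request:
play_rows([
  [[0,0,0.03,-0.267,0.057,-0.004,60],[0,0,0.03,-0.267,0.057,-0.004,60],[0,0,0.03,-0.267,0.057,-0.004,60],[0,0,0.03,-0.267,0.057,-0.004,60],[0,0,0.03,-0.267,0.057,-0.004,60]],
])

```text
time: 25.45
tool_pos: [0.455, -0.2527, 0.148]
tcp_rot: [-2.824, -1.372, 0.002]
wrist_force: [0.2, -0.4, -0.2]
width: 0.7
grip_force: 0.0
```

```bash
python3 - <<'E'
from tk import *
for n in('scene','top'):
    g,c,th,pol,pa=read(n,20); ticks(pol,th,pa); ana(n,pa,84)
# dish on pan: blue centroid in top view on plane of the rim
c=snap('top'); hsv=cv2.cvtColor(c['image'],cv2.COLOR_RGB2HSV); u,v=proj(c,[*PAN,.115]); vv,uu=np.mgrid[0:400,0:640]
m=((hsv[...,0]>95)&(hsv[...,0]<125)&(hsv[...,1]>90)&(np.hypot(uu-u,vv-v)<32)).astype(np.uint8)
k=max(cv2.findContours(m,cv2.RETR_EXTERNAL,cv2.CHAIN_APPROX_NONE)[0],key=cv2.contourArea)[:,0]
print('dish',cv2.minAreaRect(np.array([onz(c,a,b,.115)[:2]*1000 for a,b in k],np.float32)),'pan',PAN)
E
```

```text
scene hub -0.73 3.07 pointer 83.58 tip dir 83.33
k 7.2 zero near pointer offset [np.float64(18.21), np.float64(17.35), np.float64(13.65), np.float64(9.9), np.float64(10.81)] amp [34 37 42 45 33]
k 36 zero near pointer offset [np.float64(4.04), np.float64(1.91), np.float64(1.7), np.float64(1.41), np.float64(1.07), np.float64(0.74)] amp [  53  134  324  768 1732 3437]
k 72 zero near pointer offset [np.float64(0.95), np.float64(0.7), np.float64(0.69), np.float64(1.08), np.float64(1.33)] amp [ 69 122 187 260 336]
scene n 86 zero-pointer: 3par 0.73 5par 0.52 [(array([84.31,  0.09, -0.36]), np.float64(0.62)), (array([84.1 , -0.17, -0.35,  0.9 ,  0.31]), np.float64(0.58))] centre shift mm -0.97 0.07
   local zero direction incl. 2nd harmonic minus pointer -0.66
top hub 0.86 -0.82 pointer 83.79 tip dir 84.31
k 7.2 zero near pointer offset [np.float64(22.11), np.float64(-21.97), np.float64(-14.64), np.float64(-20.14), np.float64(-22.84)] amp [11 10 12 13 15]
k 36 zero near pointer offset [np.float64(-2.72), np.float64(-1.3), np.float64(-0.88), np.float64(-0.73), np.float64(-0.71), np.float64(-0.59)] amp [  52   82  200  462  944 1647]
k 72 zero near pointer offset [np.float64(0.25), np.float64(0.1), np.float64(0.03), np.float64(-0.44), np.float64(-0.46)] amp [ 21  30  40 119 238]
top n 27 zero-pointer: 3par -0.65 5par -0.61 [(array([ 8.314e+01,  0.000e+00, -1.000e-02]), np.float64(0.22)), (array([ 8.318e+01,  2.000e-02,  4.000e-02, -1.500e-01, -2.000e-02]), np.float64(0.21))] centre shift mm 0.46 -0.05
   local zero direction incl. 2nd harmonic minus pointer -0.42
dish ((637.1797485351562, 138.01315307617188), (67.59720611572266, 91.5965576171875), 32.82109832763672) pan [0.6367 0.1366]
```

Top reads −0.6° and scene +0.7°, so the reading is zero within the measurement. The dish is within 1.5 mm of the pan centre and the robot is clear.

```bash
python3 -c "
from h import *
print(bot.finish_job())"
```

```text
the job is handed in; nothing more can be done
None
```

The job is handed in: the dish of screws is on the pan within about 1.5 mm of its centre, the dial reads zero to within about 1 g by both cameras, and the robot is clear of everything.

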